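Park the heavy heat-shield gate over its strip

TASK

Swing the heavy heat-shield gate of the tandoor round until it stands lined up over the steel strip in the shelf, and bring it to rest there, let go, so that it stays put for a good four seconds. Push it gently and only on the end faces of its two sprung wooden pads (the steel panel is hot, and the pads are not to be pressed or dragged from on top); never let it swing fast or run near its stop pegs, and leave the things round about alone.

Things in the scene. Friction and masses are not known exactly. Their poses are not given: they have to be found in the camera images.
- post: Fixed steel hinge post, 210 mm high, 32 mm thick (48 mm collar, 120 mm foot), beyond the gate as seen from the robot. Origin: on the vertical hinge axis at shelf height. With joint gate at 0 the gate reaches along the post's -x, roughly towards the robot. Two stop pegs (20 mm thick, 90 mm high, 160 mm from the axis) catch the gate at -0.9 and +0.9 rad.
- gate (a joint): Gate angle, rad: 0 along the post's -x, growing as the free end goes to the post's +y (robot's left, clockwise from above); gate direction in the post frame (-cos q, sin q). Inertia about the axis nominally 0.39 kg m2 (true value within 30%), damping 0.015 N m s/rad, friction 0.002 N m: it coasts for many seconds. Over 0.6 rad/s or beyond +-0.82 rad counts as a slam.
- panel (a point): The gate: brick-filled steel panel, nominally 10 kg, 100 mm thick, from 30 to 340 mm from the hinge axis, underside at 40 mm, top at 165 mm above the shelf. Origin: on the hinge axis at shelf height; -x points along the gate to its free end, y is square to its faces (+y: left face, leading when the joint value grows). Hot: touch only the pads.
- pad_left: Wooden pad on the gate's left (+y) face: 100 mm along the gate, 45 mm high, 55 mm out. Origin: centre of its end face, 270 mm from the axis along the gate, 142 mm above the shelf (top edge 165), at rest 105 mm from the gate's middle plane. Slides into the panel up to 45 mm on a 35 N/m spring, no preload, hardly damped: the gate bounces off anything standing still. Pressing lowers the joint value.
- pad_right: The same sprung pad (100 x 45 mm, 55 mm out, 45 mm travel, 35 N/m) on the gate's right (-y) face, sliding along +y. Origin: at rest 105 mm from the middle plane on the -y side, 270 mm from the axis, 142 mm above the shelf. Pressing it makes the joint value grow. Press either pad with the fingertips only, reaching 25 mm below its top edge, so that the knuckles above clear the edge.
- strip: Parking strip: flat steel bar on the shelf under the gate, 22 mm wide, 4 mm thick, from 70 to 400 mm from the hinge axis along its own -x. Origin: on the hinge axis at shelf height. The gate is parked when the panel's x axis is parallel to the strip's x axis. From the start, the parking angle lies on the side of growing joint values.
- roti_box: Bystander: round steel roti box, 174 mm across, 95 mm high. Origin: centre of its underside.
- belan: Bystander: wooden rolling pin, 300 mm long along its x axis, 48 mm thick. Origin: under its middle.
- colander: Bystander: white plastic colander bowl, 180 mm across, 85 mm high. Origin: centre of its underside.
- katoris: Bystander: two small steel bowls nested in a stack, 90 mm across, 58 mm high. Origin: centre of the underside.

How it is judged:
By the outcome, as a careful person would: the job done as asked, in the order asked, and still so for the second after the job is handed in, with the robot touching nothing.
It also fails if it takes over 45 s, if anything falls off the work surface, if the arm or the gripper's body presses on something with over 40 N, if the wrist force passes 120 N, or if a joint passes its speed limit or range.

ROBOT

A 6-joint arm with a two-finger parallel gripper is mounted at the origin on the work surface. World frame = base frame: x ahead of the robot, y to its left, z up, the work surface at z = 0. Lengths are in m, angles in rad, forces in N, time in s.
With the tool pointing down it reaches from about 0.3 to 0.875 m from the base axis. Payload 6.4 kg.
Tool frame: the origin (TCP) lies midway between the tips of the shut fingers; the grasp point (between the pads) lies 19 mm behind it; z points along the fingers, y is the line along which they close (so a half turn about z gives the same grasp; the last joint's range is limited). The gripper opens to 85 mm and grips with 20 to 120 N. Pads are 22 mm wide; open, the fingers measure 114 mm over their backs; the gripper's body (76 mm by 85 mm) begins 54 mm behind the grasp point. The pads swing forward as they close: fully open they stand 13 mm farther back than shut.
Start: joints at [-1.358, 0.181, 1.607, -0, 1.354, -0.206], TCP at [0.234, -0.525, 0.231] pointing down, gripper open.
Joint ranges: [-2.99, 2.99], [-0.89, 2.07], [0.3, 2.58], [-1.14, 4.28], [0, 2.63], [-3.12, 3.12]. Speed limits (rad/s): [2.57, 2.57, 3.01, 3.14, 3.14, 3.14].

INTERFACE

Orientations are given as a unit quaternion [w, x, y, z].
In Python, from bench import get_obs, camera, hand_in gives the robot as it stands.
- The arm moves only by the tool carry_out, never from a script. Its argument "plan" is a list that holds one entry, the list of rows, each a list of 7 numbers: the shift along the world's x, y, z in m, then the turn, a rotation vector about the world's x, y, z in rad, then the opening, from 0 (shut) to 1 (fully open). In form: [[[x, y, z, rx, ry, rz, hand], ...]]. A call has exactly 5 rows; each row is the pose to reach, as a shift and turn from the pose commanded when the call began; what a row does not reach only later rows make up. A row lasts 1/12 s, in which the tool goes at most 41.7 mm and 7.16 degrees, less where a joint would pass 70% of its speed; a pose out of reach is approached as far as the arm can. A call with a gripper value outside its range is refused whole. The fingers move at their own pace and stop on an object; the grip force is fixed at half the most. Time passes only in rows, so rows that repeat a pose let the fingers close, or fill a call up. It gives the time, the measured TCP pose, the force, the opening and the grip force at its end, in the units of the state.
- get_obs(): the state, without advancing time (a new reading comes with each control period).
- camera(name): name is "scene" or "top" or "wrist"; returns a dict with "pixels" (400x640x3 uint8, red, green, blue), "z_map" (400x640 float32, m along the optical axis (not along the pixel's ray), 0 where there is no reading), "camera_matrix" (3x3 intrinsics, pixels), "k1" (the pictures are not rectified: a ray, as slopes to the right and down, at radius r is drawn at 1 + k1 r^2 times it, then the intrinsics apply), "cam_to_world" (4x4, takes a point from camera to world coordinates). Camera axes: x right, y up, looking along -z (the intrinsics and any distortion apply to the point x, -y, -z); pixel columns grow to the right and rows downward; lengths in m; the calibration is good to about 2 mm. A picture is of the moment at which its call begins.
- hand_in(): hands the job in; it is judged then, once.
The state is a dict: "time_s": time; "q": joint angles; "dq": joint speeds; "joint_efforts": joint torques, N m; "eef_pos": TCP position; "eef_rot": TCP orientation; "wrist_force": force on the tool from outside, world axes, zero at the start; "torque": the same for the moment, N m; "opening": opening from 0.0 (shut) to 1.0 (fully open); "grasp_force": force on a finger pad.
Only numpy, scipy, OpenCV 4.12 (cv2) and the standard library are available. Lean on these libraries where they do the work, as an engineer would, in place of code of your own. Each camera call takes 0.05 s, during which the arm holds its last target. There are 200 camera calls.

## Working session

There is one attempt and no reset: what is moved stays moved. The work goes in short steps, Python scripts to look and compute and a tool call to move; the robot and the scene stay as the last step left them, time stands still between calls to the robot, and variables do not carry over. Pictures are saved under pics/ and viewed, at most 10 in all, crops included, and the job is handed in when it is done.

Besides the shell and the picture viewer there is one more tool, called after "Emit:" by a JSON object that holds its "api" and its "payload", one argument or row to a line. carry_out: Moves the arm, as the interface text tells. Its arguments: {"type":"object","properties":{"plan":{"type":"array","items":{"type":"array","items":{"type":"array","items":{"type":"number"}}}}},"required":["plan"]}

```bash
mkdir -p pics
cat > h.py <<'E'
import numpy as np, cv2
from bench import get_obs, camera, hand_in
def pts(c):
    """world xyz per pixel from z_map"""
    K=c["camera_matrix"];h,w=c["z_map"].shape
    u,v=np.meshgrid(np.arange(w),np.arange(h))
    uv=np.stack([u,v],-1).reshape(-1,1,2).astype(np.float64)
    n=cv2.undistortPoints(uv,K,np.array([c["k1"],0,0,0.])).reshape(h,w,2)
    z=c["z_map"]
    P=np.stack([n[...,0]*z,-n[...,1]*z,-z,np.ones_like(z)],-1)
    W=(P@np.array(c["cam_to_world"]).T)[...,:3]; W[z==0]=np.nan
    return W
E
python3 - <<'E'
from h import *
s=get_obs();print(s)
for n in("top","scene"):
    c=camera(n);cv2.imwrite(f"pics/{n}0.png",c["pixels"][...,::-1]);np.save(f"{n}0.npy",pts(c));np.save(f"{n}0c.npy",c["pixels"]);print(n,np.round(c["cam_to_world"],3),c["camera_matrix"],c["k1"])
E
```

```text
{'time_s': 0.0, 'q': array([-1.35829911e+00,  1.81543887e-01,  1.60802139e+00, -1.23140868e-05,
        1.35381547e+00, -2.06312952e-01]), 'dq': array([ 0.00152037,  0.00047423,  0.00103643, -0.00017739,  0.00032446,
        0.00028962]), 'joint_efforts': array([ 8.21651884e-05, -4.44872904e+01, -3.51333976e+01, -2.30566402e-04,
        9.00601881e-03,  2.43213492e-05]), 'eef_pos': array([ 0.23372123, -0.52473781,  0.2303761 ]), 'eef_rot': array([-8.94021183e-04,  9.78154090e-01,  2.07879238e-01, -8.77595554e-06]), 'wrist_force': array([-0.26646912,  0.28663542, -0.73804344]), 'torque': array([ 0.04548368, -0.01092229, -0.02994214]), 'grasp_force': 0.0, 'opening': 0.9995999690502682}
top [[-0.03   0.989 -0.142  0.302]
 [-1.    -0.03   0.002 -0.021]
 [-0.002  0.142  0.99   1.627]
 [ 0.     0.     0.     1.   ]] [[444.05139553   0.         320.26256991]
 [  0.         444.05139553 196.91316908]
 [  0.           0.           1.        ]] -0.0925803790039522
scene [[ 1.850e-01 -5.680e-01  8.020e-01  1.751e+00]
 [ 9.830e-01  1.080e-01 -1.500e-01 -2.490e-01]
 [-1.000e-03  8.160e-01  5.780e-01  9.580e-01]
 [ 0.000e+00  0.000e+00  0.000e+00  1.000e+00]] [[486.31683344   0.         317.97035989]
 [  0.         486.31683344 199.68091403]
 [  0.           0.           1.        ]] -0.06235241373068424
```

View pics/top0.png

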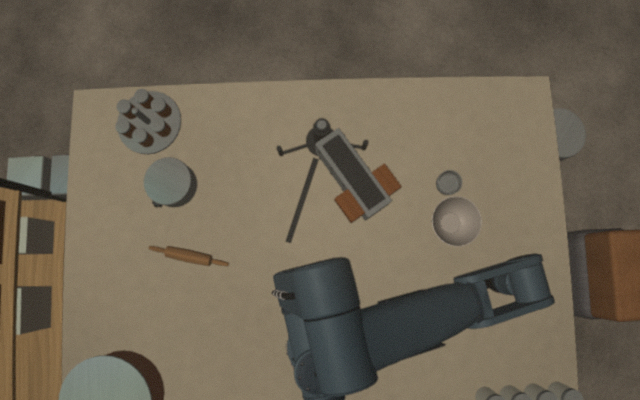

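View pics/scene0.png

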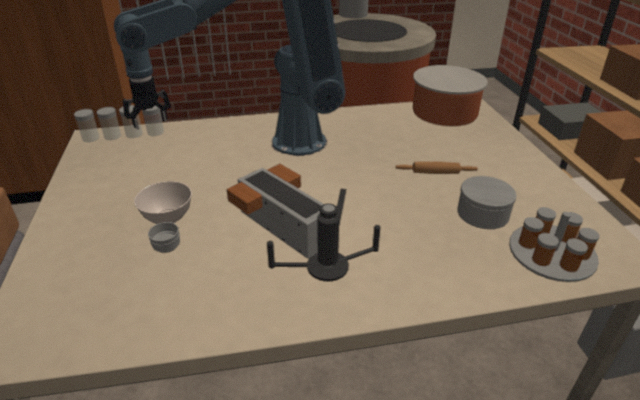

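The top view shows the post at about (321,126), the panel running to (375,212), and the orange pads at (386,180) on the right and (348,206) on the left. The strip runs from (315,160) to (289,241), and the pegs are at (280,150) and (365,145). The scene view agrees with this.

```bash
cat >> h.py <<'E'
def ray_plane(c,uv,z):
    n=cv2.undistortPoints(np.array(uv,float).reshape(-1,1,2),c["camera_matrix"],np.array([c["k1"],0,0,0.])).reshape(-1,2)
    T=np.array(c["cam_to_world"]);d=np.c_[n[:,0],-n[:,1],-np.ones(len(n))]@T[:3,:3].T
    return T[:3,3]+d*((z-T[2,3])/d[:,2])[:,None]
def line(xy):
    m=np.median(xy,0);vx,vy,x,y=cv2.fitLine(xy.astype(np.float32),cv2.DIST_HUBER,0,.001,.001).ravel();return np.array([x,y]),np.array([vx,vy])*(-1 if vx>0 else 1)
def orange(img):
    h=cv2.cvtColor(img,cv2.COLOR_RGB2HSV);return cv2.inRange(h,(3,130,60),(16,255,255))
E
python3 - <<'E'
from h import *
c=camera("top");W=pts(c);img=c["pixels"];z=W[...,2]
roi=np.zeros(z.shape,bool);roi[100:245,270:410]=1
# post top
m=roi&(z>.195)&(z<.23);print("post top n",m.sum(),np.nanmean(W[m],0), 'img', [a.mean() for a in np.nonzero(m)])
post=np.nanmean(W[m],0)
# top surface
m=roi&(z>.155)&(z<.175);print("top n",m.sum(),np.median(z[m]))
o=orange(img)>0
p=m&~o; p=cv2.morphologyEx(p.astype(np.uint8),cv2.MORPH_OPEN,np.ones((5,5)))>0
r=cv2.minAreaRect(W[p][:,:2].astype(np.float32)*1000);print("panel rect mm",r);print(cv2.boxPoints(r))
n,l,st,ce=cv2.connectedComponentsWithStats((o&roi).astype(np.uint8))
for i in range(1,n):
    if st[i,4]>60:
        q=W[(l==i)&m]; 
        print("pad",st[i],ce[i],np.round(np.nanmean(q,0),4),cv2.minAreaRect(q[:,:2].astype(np.float32)*1000))
# strip: dark pixels near table
g=img.astype(int).sum(2); d=np.zeros(z.shape,np.uint8)
d[160:245,280:318]=(g[160:245,280:318]<230)
n,l,st,ce=cv2.connectedComponentsWithStats(d);i=1+np.argmax(st[1:,4]);v,u=np.nonzero(l==i)
S=ray_plane(c,np.c_[u,v],.004)[:,:2];s0,sd=line(S);t=(S-s0)@sd
print("strip",st[i],s0,sd,"len",np.ptp(t),"width~",len(S), np.std((S-s0)@[-sd[1],sd[0]])*12**.5, "z",np.nanmedian(z[l==i]))
rel=post[:2]-s0;print("post offset from strip line",rel@[-sd[1],sd[0]],"along",(t-rel@sd).min(),(t-rel@sd).max())
print("strip yaw of -x dir",np.arctan2(sd[1],sd[0]))
# pegs
for nm,(a,b,e,f) in dict(L=(140,160,272,290),R=(135,155,358,374)).items():
    mm=np.zeros(z.shape,bool);mm[a:b,e:f]=1;mm&=(z>.07)&(z<.11);print(nm,mm.sum(),np.nanmean(W[mm],0))
for nm,(a,b,e,f) in dict(box=(150,215,140,200),bel=(240,275,145,235),col=(190,250,425,490),kat=(165,197,430,466)).items():
    mm=np.zeros(z.shape,bool);mm[a:b,e:f]=1;mm&=(z>.02);print(nm,mm.sum(),np.nanmin(W[mm],0).round(3),np.nanmax(W[mm],0).round(3))
E
```

```text
post top n 166 [ 0.74589814 -0.03552445  0.20781454] img [np.float64(125.16867469879519), np.float64(321.49397590361446)]
top n 3654 0.1661057331060639
panel rect mm ((595.667236328125, -138.16209411621094), (309.35064697265625, 104.68814086914062), 32.98443603515625)
[[ 437.42603  -178.4619  ]
 [ 494.41943  -266.27625 ]
 [ 753.90845   -97.86229 ]
 [ 696.91504   -10.047943]]
pad [373 165  28  30 409] [386.23716381 179.27383863] [ 0.5651 -0.2472  0.1654] ((565.7918701171875, -247.38351440429688), (94.97831726074219, 50.750885009765625), 33.421180725097656)
pad [335 190  29  32 458] [348.98034934 205.46943231] [ 0.4808 -0.1193  0.1654] ((480.644287109375, -119.7122573852539), (95.37263488769531, 52.720680236816406), 33.23402786254883)
strip [286 160  32  82 425] [0.5244753  0.04503659] [-0.9411841  0.3378942] len 0.3208702438250206 width~ 425 0.01825709268113281 z 0.0043277384685525
post offset from strip line 0.001005270948259267 along 0.07316334984948789 0.3940335936745085
strip yaw of -x dir 2.796914
L 26 [0.70223748 0.11695675 0.08718309]
R 31 [ 0.71493059 -0.19248675  0.08591106]
box 2128 [0.507 0.431 0.021] [0.73  0.647 0.107]
bel 754 [0.293 0.314 0.02 ] [0.37  0.606 0.055]
col 1383 [ 0.336 -0.59   0.02 ] [ 0.545 -0.412  0.094]
kat 395 [ 0.511 -0.539  0.02 ] [ 0.613 -0.45   0.091]
```

Emit:
{"api": "carry_out", "payload": {
  "plan": [
    [[0.034,0.021,0,0,0,0.12,0],[0.068,0.042,0,0,0,0.24,0],[0.102,0.062,0,0,0,0.36,0],[0.136,0.083,0,0,0,0.48,0],[0.17,0.104,0,0,0,0.6,0]]
  ]
}}

```text
time_s: 0.57
eef_pos: [0.405, -0.4201, 0.231]
eef_rot: [-0.0, 0.872, 0.49, -0.0]
wrist_force: [0.3, -0.6, 0.4]
opening: 0.3
grasp_force: 0.0
```

Emit:
{"api": "carry_out", "payload": {
  "plan": [
    [[0.034,0.021,0,0,0,0.12,0],[0.068,0.042,0,0,0,0.24,0],[0.102,0.062,0,0,0,0.36,0],[0.136,0.083,0,0,0,0.48,0],[0.17,0.104,0,0,0,0.6,0]]
  ]
}}

```text
time_s: 0.98
eef_pos: [0.5752, -0.3158, 0.2309]
eef_rot: [-0.0, 0.688, 0.726, -0.0]
wrist_force: [0.0, -0.5, -0.9]
opening: 0.001
grasp_force: 0.0
```

Emit:
{"api": "carry_out", "payload": {
  "plan": [
    [[0.006,0.003,0,0,0,0.12,0],[0.012,0.006,-0.01,0,0,0.24,0],[0.018,0.01,-0.03,0,0,0.36,0],[0.024,0.014,-0.06,0,0,0.48,0],[0.026,0.0145,-0.09,0,0,0.54,0]]
  ]
}}

```text
time_s: 1.4
eef_pos: [0.6012, -0.3022, 0.141]
eef_rot: [0.001, 0.469, 0.883, 0.0]
wrist_force: [0.5, 0.2, -0.9]
opening: 0.001
grasp_force: 0.0
```

```bash
cat >> h.py <<'E'
AX=np.array([.746,-.0355])
def gate(save=None,views=("top","scene")):
    """world angle of gate dir minus pi, from panel/pad tops at z~.165"""
    s=get_obs();out=[]
    for n in views:
        c=camera(n);W=pts(c)
        if save:cv2.imwrite(f"pics/{save}_{n}.png",c["pixels"][...,::-1])
        z=W[...,2];m=(z>.158)&(z<.172)&(np.hypot(W[...,0]-AX[0],W[...,1]-AX[1])<.36)
        o=(orange(c["pixels"])>0)&m
        k,l,st,ce=cv2.connectedComponentsWithStats(o.astype(np.uint8))
        P=[W[l==i][:,:2].astype(np.float32) for i in range(1,k) if st[i,4]>80]
        R=[cv2.minAreaRect(p*1000) for p in P]
        out.append((n,[(np.round(r[0],1).tolist(),np.round(sorted(r[1]),0).tolist()) for r in R]))
        if len(R)==2:
            a,b=[np.array(r[0])/1000 for r in R];mid=(a+b)/2-AX
            d=b-a; d=d if d[1]>0 else -d
            print(n,"mid angle",round(float(np.arctan2(-mid[1],-mid[0])),4),"r",round(float(np.hypot(*mid)),4),"perp",round(float(np.arctan2(-d[0],d[1])),4))
    print(s["time_s"],np.round(s["eef_pos"],4),out)
E
python3 -c "
from h import *
gate('a')"
```

```text
scene mid angle 0.6037 r 0.2611 perp 0.6109
1.4 [ 0.6012 -0.3022  0.141 ] [('top', [([494.4, -110.5], [53.0, 62.0])]), ('scene', [([487.3, -121.2], [52.0, 100.0]), ([574.9, -246.3], [55.0, 98.0])])]
```

View pics/a_scene.png

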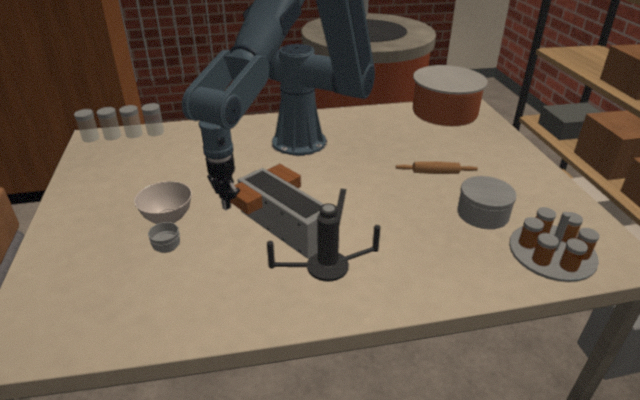

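Emit:
{"api": "carry_out", "payload": {
  "plan": [
    [[-0.002,0.003,0,0,0,0,0],[-0.0039,0.006,0,0,0,0,0],[-0.0058,0.009,0,0,0,0,0],[-0.0075,0.0115,0,0,0,0,0],[-0.0087,0.0134,0,0,0,0,0]]
  ]
}}

```text
time_s: 1.92
eef_pos: [0.5915, -0.2896, 0.1432]
eef_rot: [0.001, 0.472, 0.882, -0.0]
wrist_force: [-0.2, -0.3, -0.1]
opening: 0.001
grasp_force: 0.0
```

Emit:
{"api": "carry_out", "payload": {
  "plan": [
    [[-0.0012,0.0019,0,0,0,0,0],[-0.0024,0.0038,0,0,0,0,0],[-0.0036,0.0057,0,0,0,0,0],[-0.0048,0.0076,0,0,0,0,0],[-0.006,0.0095,0,0,0,0,0]]
  ]
}}

```text
time_s: 2.33
eef_pos: [0.585, -0.2797, 0.1412]
eef_rot: [-0.0, 0.472, 0.882, -0.0]
wrist_force: [0.3, -0.1, 0.0]
opening: 0.002
grasp_force: 0.0
```

Emit:
{"api": "carry_out", "payload": {
  "plan": [
    [[-0.0012,0.0019,0,0,0,-0.008,0],[-0.0024,0.0038,0,0,0,-0.016,0],[-0.0036,0.0057,0,0,0,-0.024,0],[-0.0048,0.0076,0,0,0,-0.032,0],[-0.006,0.0095,0,0,0,-0.04,0]]
  ]
}}

```text
time_s: 2.75
eef_pos: [0.579, -0.2703, 0.1413]
eef_rot: [0.0, 0.49, 0.872, -0.0]
wrist_force: [0.4, 0.5, -0.4]
opening: -0.002
grasp_force: 0.2
```

```bash
python3 -c "
from h import *
gate('b')"
```

```text
top mid angle 0.5939 r 0.2585 perp 0.4441
scene mid angle 0.5715 r 0.2521 perp 0.7002
2.75 [ 0.579  -0.2703  0.1413] [('top', [([567.3, -254.8], [27.0, 68.0]), ([496.3, -105.5], [54.0, 56.0])]), ('scene', [([487.0, -116.2], [53.0, 102.0]), ([580.9, -227.5], [58.0, 63.0])])]
```

Emit:
{"api": "carry_out", "payload": {
  "plan": [
    [[-0.0011,0.002,0,0,0,-0.008,0],[-0.0022,0.004,0,0,0,-0.016,0],[-0.0033,0.006,0,0,0,-0.024,0],[-0.0044,0.008,0,0,0,-0.032,0],[-0.0055,0.01,0,0,0,-0.04,0]]
  ]
}}

```text
time_s: 3.27
eef_pos: [0.5735, -0.2602, 0.1413]
eef_rot: [-0.0, 0.507, 0.862, 0.0]
wrist_force: [-1.2, -1.1, -0.4]
opening: -0.001
grasp_force: 0.1
```

Emit:
{"api": "carry_out", "payload": {
  "plan": [
    [[-0.001,0.002,0,0,0,-0.008,0],[-0.002,0.004,0,0,0,-0.016,0],[-0.003,0.006,0,0,0,-0.024,0],[-0.004,0.008,0,0,0,-0.032,0],[-0.005,0.01,0,0,0,-0.04,0]]
  ]
}}

```text
time_s: 3.68
eef_pos: [0.5686, -0.2502, 0.1413]
eef_rot: [-0.0, 0.524, 0.852, 0.0]
wrist_force: [0.3, -0.4, -0.3]
opening: -0.001
grasp_force: 0.0
```

```bash
cat >> h.py <<'E'
def panel(save=None,n="scene",show=True):
    """gate angle by several cues, one camera"""
    s=get_obs();c=camera(n);W=pts(c);img=c["pixels"]
    if save:cv2.imwrite(f"pics/{save}_{n}.png",img[...,::-1])
    z=W[...,2];d=np.hypot(W[...,0]-AX[0],W[...,1]-AX[1]);m=(z>.158)&(z<.172)&(d<.36)&(d>.03)
    o=orange(img)>0;k,l,st,ce=cv2.connectedComponentsWithStats((o&m).astype(np.uint8))
    r=[];i=1
    for i in range(1,k):
        if st[i,4]>80:
            q=cv2.minAreaRect(W[l==i][:,:2].astype(np.float32)*1000);v=np.array(q[0])/1000-AX
            r.append((round(float(np.arctan2(-v[1],-v[0])),4),round(float(np.hypot(*v)),3),np.round(sorted(q[1])).tolist()))
    p=cv2.morphologyEx((m&~o).astype(np.uint8),cv2.MORPH_OPEN,np.ones((3,3)));k,l,st,ce=cv2.connectedComponentsWithStats(p)
    p=l==1+np.argmax(st[1:,4])
    R=cv2.minAreaRect(W[p][:,:2].astype(np.float32)*1000);v=np.array(R[0])/1000-AX
    print(n,s["time_s"],np.round(s["eef_pos"],4),"pads(ang,r,size)",r,"panel",np.round(R[1],0),round(R[2],2),"centre ang",round(float(np.arctan2(-v[1],-v[0])),4),round(float(np.hypot(*v)),3))
E
python3 -c "
from h import *
panel();panel(n='top')"
```

```text
scene 3.6833 [ 0.5686 -0.2502  0.1413] pads(ang,r,size) [(0.1748, 0.272, [51.0, 104.0]), (0.7645, 0.258, [54.0, 70.0])] panel [311. 106.] 25.83 centre ang 0.4651 0.18
top 3.7333 [ 0.5684 -0.2498  0.1412] pads(ang,r,size) [(0.8071, 0.27, [36.0, 62.0]), (0.1476, 0.268, [53.0, 75.0])] panel [248. 102.] 24.54 centre ang 0.4502 0.151
```

Emit:
{"api": "carry_out", "payload": {
  "plan": [
    [[0.007,-0.013,0,0,0,0,0],[0.007,-0.013,0.04,0,0,0,0],[0.007,-0.013,0.075,0,0,0,0],[0.001,0.026,0.075,0,0,-0.08,0],[-0.005,0.065,0.075,0,0,-0.16,0]]
  ]
}}

```text
time_s: 4.2
eef_pos: [0.5652, -0.1873, 0.2194]
eef_rot: [0.003, 0.593, 0.805, 0.0]
wrist_force: [1.1, 1.4, -1.1]
opening: 0.003
grasp_force: 0.0
```

Emit:
{"api": "carry_out", "payload": {
  "plan": [
    [[-0.006,0.0385,0,0,0,-0.07,0],[-0.012,0.077,0,0,0,-0.14,0],[-0.018,0.1155,0,0,0,-0.21,0],[-0.024,0.154,0,0,0,-0.28,0],[-0.03,0.1925,0,0,0,-0.35,0]]
  ]
}}

```text
time_s: 4.62
eef_pos: [0.5331, 0.0087, 0.2165]
eef_rot: [0.0, 0.723, 0.691, 0.0]
wrist_force: [0.6, 0.5, 0.8]
opening: 0.003
grasp_force: 0.0
```

Emit:
{"api": "carry_out", "payload": {
  "plan": [
    [[-0.006,0.0385,0,0,0,-0.07,0],[-0.012,0.077,0,0,0,-0.14,0],[-0.018,0.1155,0,0,0,-0.21,0],[-0.0236,0.153,0,0,0,-0.25,0],[-0.0236,0.153,-0.038,0,0,-0.25,0]]
  ]
}}

```text
time_s: 5.03
eef_pos: [0.5139, 0.1667, 0.1855]
eef_rot: [0.003, 0.801, 0.598, 0.007]
wrist_force: [1.0, -0.1, 0.7]
opening: -0.002
grasp_force: 0.0
```

```bash
python3 -c "
from h import *
panel('c');panel('c',n='top')"
```

```text
scene 5.0333 [0.5139 0.1667 0.1855] pads(ang,r,size) [(-0.0501, 0.268, [52.0, 101.0]), (0.5228, 0.271, [54.0, 100.0])] panel [315. 104.] 11.54 centre ang 0.2409 0.179
top 5.0833 [0.5077 0.1633 0.1736] pads(ang,r,size) [(0.4972, 0.279, [51.0, 96.0]), (-0.058, 0.278, [52.0, 96.0])] panel [308. 102.] 12.2 centre ang 0.2222 0.182
```

Emit:
{"api": "carry_out", "payload": {
  "plan": [
    [[0,0,-0.02,0,0,0,0],[0,0,-0.037,0,0,0,0],[0,0,-0.037,0,0,0,0],[0,0,-0.037,0,0,0,0],[0,0,-0.037,0,0,0,0]]
  ]
}}

```text
time_s: 5.55
eef_pos: [0.511, 0.1594, 0.1427]
eef_rot: [0.0, 0.803, 0.596, 0.001]
wrist_force: [0.6, -0.6, 0.5]
opening: -0.0
grasp_force: 0.0
```

Emit:
{"api": "carry_out", "payload": {
  "plan": [
    [[0,0,0,0,0,0,0],[0,0,0,0,0,0,0],[0,0,0,0,0,0,0],[0,0,0,0,0,0,0],[0,0,0,0,0,0,0]]
  ]
}}

```text
time_s: 5.97
eef_pos: [0.5102, 0.1601, 0.1416]
eef_rot: [0.0, 0.802, 0.597, 0.0]
wrist_force: [0.2, 0.6, 1.0]
opening: -0.0
grasp_force: 0.0
```

Emit:
{"api": "carry_out", "payload": {
  "plan": [
    [[0,0,0,0,0,0,0],[0,0,0,0,0,0,0],[0,0,0,0,0,0,0],[0,0,0,0,0,0,0],[0,0,0,0,0,0,0]]
  ]
}}

```text
time_s: 6.38
eef_pos: [0.51, 0.1601, 0.1412]
eef_rot: [-0.0, 0.802, 0.597, -0.0]
wrist_force: [0.4, 1.0, 0.8]
opening: -0.004
grasp_force: 0.0
```

```bash
python3 -c "
from h import *
panel('d');panel('d',n='top')"
```

```text
scene 6.3833 [0.51   0.1601 0.1412] pads(ang,r,size) [(-0.2548, 0.269, [50.0, 95.0]), (0.3256, 0.27, [56.0, 100.0])] panel [314. 102.] 1.36 centre ang 0.0331 0.18
top 6.4333 [0.51   0.1601 0.1412] pads(ang,r,size) [(-0.2594, 0.277, [50.0, 97.0]), (0.2984, 0.278, [51.0, 95.0])] panel [307. 101.] 1.03 centre ang 0.0218 0.182
```

View pics/d_scene.png

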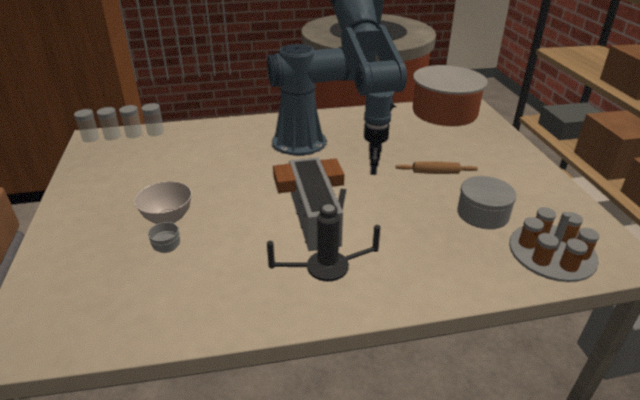

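Emit:
{"api": "carry_out", "payload": {
  "plan": [
    [[-0.001,-0.0033,0,0,0,0,0],[-0.002,-0.0066,0,0,0,0,0],[-0.003,-0.01,0,0,0,0,0],[-0.004,-0.0133,0,0,0,0,0],[-0.0048,-0.0166,0,0,0,0,0]]
  ]
}}

```text
time_s: 6.9
eef_pos: [0.5051, 0.143, 0.1413]
eef_rot: [-0.0, 0.803, 0.597, -0.0]
wrist_force: [-0.4, 0.5, -0.4]
opening: 0.0
grasp_force: 0.0
```

Emit:
{"api": "carry_out", "payload": {
  "plan": [
    [[0,0,0,0,0,0,0],[0,0,0,0,0,0,0],[0,0,0,0,0,0,0],[0,0,0,0,0,0,0],[0,0,0,0,0,0,0]]
  ]
}}

```text
time_s: 7.32
eef_pos: [0.5053, 0.1436, 0.1413]
eef_rot: [-0.0, 0.802, 0.597, 0.0]
wrist_force: [-0.3, 0.3, 0.2]
opening: 0.001
grasp_force: 0.0
```

Emit:
{"api": "carry_out", "payload": {
  "plan": [
    [[0,0,0,0,0,0,0],[0,0,0,0,0,0,0],[0,0,0,0,0,0,0],[0,0,0,0,0,0,0],[0,0,0,0,0,0,0]]
  ]
}}

```text
time_s: 7.73
eef_pos: [0.5052, 0.1435, 0.1413]
eef_rot: [-0.0, 0.802, 0.597, 0.0]
wrist_force: [0.1, -1.2, 0.4]
opening: 0.003
grasp_force: 0.0
```

```bash
python3 -c "
from h import *
panel('e');panel('e',n='top')"
```

```text
scene 7.7333 [0.5052 0.1435 0.1413] pads(ang,r,size) [(-0.4378, 0.268, [52.0, 97.0]), (0.1355, 0.27, [52.0, 100.0])] panel [101. 319.] 81.05 centre ang -0.1456 0.179
top 7.7833 [0.5052 0.1435 0.1413] pads(ang,r,size) [(-0.4271, 0.278, [49.0, 97.0]), (0.1191, 0.278, [52.0, 95.0])] panel [101. 307.] 81.12 centre ang -0.1614 0.182
```

Emit:
{"api": "carry_out", "payload": {
  "plan": [
    [[0,0,0,0,0,0,0],[0,0,0,0,0,0,0],[0,0,0,0,0,0,0],[0.0002,0.0006,0,0,0,0,0],[0.0005,0.0016,0,0,0,0,0]]
  ]
}}

```text
time_s: 8.25
eef_pos: [0.5057, 0.1451, 0.1413]
eef_rot: [-0.0, 0.803, 0.597, -0.0]
wrist_force: [0.9, 0.2, 0.5]
opening: -0.001
grasp_force: 0.0
```

Emit:
{"api": "carry_out", "payload": {
  "plan": [
    [[0.0003,0.0011,0,0,0,0,0],[0.0006,0.0022,0,0,0,0,0],[0.0009,0.0032,0,0,0,0,0],[0.0012,0.0043,0,0,0,0,0],[0.0016,0.0054,0,0,0,0,0]]
  ]
}}

```text
time_s: 8.67
eef_pos: [0.5074, 0.1506, 0.1413]
eef_rot: [-0.0, 0.802, 0.597, -0.0]
wrist_force: [0.1, -0.6, 0.5]
opening: -0.0
grasp_force: 0.0
```

Emit:
{"api": "carry_out", "payload": {
  "plan": [
    [[0.0003,0.0011,0,0,0,0,0],[0.0006,0.0022,0,0,0,0,0],[0.0009,0.0032,0,0,0,0,0],[0.0012,0.0043,0,0,0,0,0],[0.0016,0.0054,0,0,0,0,0]]
  ]
}}

```text
time_s: 9.08
eef_pos: [0.509, 0.156, 0.1413]
eef_rot: [0.0, 0.802, 0.597, 0.0]
wrist_force: [0.5, 0.3, -0.1]
opening: 0.002
grasp_force: 0.1
```

```bash
python3 -c "
from h import *
panel('f');panel('f',n='top')"
```

```text
scene 9.0833 [0.509  0.156  0.1413] pads(ang,r,size) [(-0.0211, 0.27, [50.0, 100.0]), (-0.5807, 0.269, [50.0, 99.0])] panel [101. 314.] 72.84 centre ang -0.3 0.18
top 9.1333 [0.5091 0.1562 0.1413] pads(ang,r,size) [(-0.52, 0.271, [35.0, 97.0]), (-0.0296, 0.278, [52.0, 96.0])] panel [101. 307.] 73.15 centre ang -0.3048 0.182
```

Emit:
{"api": "carry_out", "payload": {
  "plan": [
    [[0.0004,0.0011,0,0,0,0,0],[0.0007,0.0021,0,0,0,0,0],[0.0011,0.0032,0,0,0,0,0],[0.0014,0.0042,0,0,0,0,0],[0.0018,0.0053,0,0,0,0,0]]
  ]
}}

```text
time_s: 9.6
eef_pos: [0.5107, 0.1613, 0.1413]
eef_rot: [-0.0, 0.802, 0.597, -0.0]
wrist_force: [-0.2, 0.2, 0.6]
opening: 0.001
grasp_force: 0.0
```

```bash
python3 -c "
from h import *
panel('g');panel('g',n='top')"
```

```text
scene 9.6 [0.5107 0.1613 0.1413] pads(ang,r,size) [(-0.0246, 0.268, [51.0, 99.0]), (-0.5943, 0.273, [53.0, 99.0])] panel [102. 315.] 72.59 centre ang -0.3125 0.178
top 9.65 [0.5108 0.1614 0.1413] pads(ang,r,size) [(-0.5408, 0.274, [39.0, 100.0]), (-0.0308, 0.278, [52.0, 95.0])] panel [102. 308.] 72.73 centre ang -0.3117 0.182
```

Emit:
{"api": "carry_out", "payload": {
  "plan": [
    [[0.012,0.034,0,0,0,0,0],[0.012,0.034,0.035,0,0,0,0],[0.012,0.034,0.075,0,0,0,0],[0.002,-0.004,0.075,0,0,0,0],[-0.008,-0.042,0.075,0,0,0,0]]
  ]
}}

```text
time_s: 10.12
eef_pos: [0.5045, 0.1199, 0.2192]
eef_rot: [0.002, 0.801, 0.599, 0.002]
wrist_force: [0.3, -1.2, 0.2]
opening: -0.002
grasp_force: 0.0
```

```bash
python3 -c "
from h import *
panel('i');panel('i',n='top')"
```

```text
scene 10.1167 [0.5045 0.1199 0.2192] pads(ang,r,size) [(-0.0158, 0.271, [51.0, 102.0]), (-0.5845, 0.271, [52.0, 97.0])] panel [102. 315.] 73.19 centre ang -0.2982 0.181
top 10.1667 [0.5019 0.1133 0.2172] pads(ang,r,size) [(-0.0208, 0.278, [52.0, 96.0])] panel [100. 307.] 73.26 centre ang -0.2982 0.182
```

Emit:
{"api": "carry_out", "payload": {
  "plan": [
    [[-0.0092,-0.0377,0,0,0,0,0],[-0.0184,-0.0754,0,0,0,0,0],[-0.0276,-0.1131,0,0,0,0,0],[-0.0368,-0.1508,0,0,0,0,0],[-0.046,-0.1885,0,0,0,0,0]]
  ]
}}

```text
time_s: 10.63
eef_pos: [0.4562, -0.0704, 0.2164]
eef_rot: [0.0, 0.802, 0.597, 0.0]
wrist_force: [1.5, -0.5, -0.4]
opening: 0.003
grasp_force: 0.0
```

Emit:
{"api": "carry_out", "payload": {
  "plan": [
    [[-0.0092,-0.0377,0,0,0,0,0],[-0.0092,-0.0377,-0.035,0,0,0,0],[-0.0092,-0.0377,-0.075,0,0,0,0],[-0.0092,-0.0377,-0.075,0,0,0,0],[-0.0092,-0.0377,-0.075,0,0,0,0]]
  ]
}}

```text
time_s: 11.05
eef_pos: [0.4459, -0.106, 0.1399]
eef_rot: [-0.003, 0.803, 0.597, -0.001]
wrist_force: [0.2, 0.5, 0.8]
opening: -0.001
grasp_force: 0.0
```

Run:
```python
from h import *
panel('j');panel('j',n='top')
W=np.load("scene0.npy");img=np.load("scene0c.npy")
z=W[...,2];d=np.hypot(W[...,0]-AX[0],W[...,1]-AX[1])
a=np.arctan2(-(W[...,1]-AX[1]),-(W[...,0]-AX[0]))
m=(z<.02)&(d>.08)&(d<.42)&(abs(a+.347)<.2)&(img.astype(int).sum(2)<230)
S=W[m][:,:2];s0,sd=line(S);print(m.sum(),"scene strip dir",np.arctan2(-sd[1],-sd[0]),"centroid ang",np.arctan2(-(s0-AX)[1],-(s0-AX)[0]),S.shape,d[m].min(),d[m].max())
for n in("scene0","top0"):
    W=np.load(n+".npy");z=W[...,2];p=W[(z>.2)&(z<.225)&(np.hypot(W[...,0]-AX[0],W[...,1]-AX[1])<.03)];print(n,"post rect",cv2.minAreaRect(p[:,:2].astype(np.float32)*1000),np.median(p[:,2]))
```

```text
scene 11.05 [ 0.4459 -0.106   0.1399] pads(ang,r,size) [(0.0008, 0.271, [51.0, 99.0]), (-0.5668, 0.272, [51.0, 103.0])] panel [102. 316.] 73.49 centre ang -0.2821 0.18
top 11.1 [ 0.4477 -0.1066  0.1419] pads(ang,r,size) [(-0.5601, 0.279, [50.0, 95.0]), (-0.0588, 0.275, [26.0, 94.0])] panel [102. 307.] 74.12 centre ang -0.287 0.182
141 scene strip dir -0.3008992 centroid ang -0.3489258939939908 (141, 2) 0.19693926099052836 0.39299841490669535
scene0 post rect ((751.3806762695312, -35.406166076660156), (44.504425048828125, 47.64883041381836), 68.00700378417969) 0.20807833891087502
top0 post rect ((746.9965209960938, -35.55561828613281), (43.225128173828125, 46.689945220947266), 88.24517822265625) 0.20890578256660308
```

Emit:
{"api": "carry_out", "payload": {
  "plan": [
    [[0.002,0.0067,0,0,0,0,0],[0.0039,0.0135,0,0,0,0,0],[0.0056,0.0192,0,0,0,0,0],[0.0067,0.023,0,0,0,0,0],[0.0073,0.025,0,0,0,0,0]]
  ]
}}

```text
time_s: 11.57
eef_pos: [0.4553, -0.081, 0.1419]
eef_rot: [0.0, 0.802, 0.597, 0.0]
wrist_force: [0.1, -0.1, -0.1]
opening: -0.002
grasp_force: 0.0
```

```bash
python3 -c "
from h import *
panel('k');panel('k',n='top')"
```

```text
scene 11.5667 [ 0.4553 -0.081   0.1419] pads(ang,r,size) [(0.0114, 0.268, [51.0, 100.0]), (-0.5571, 0.271, [50.0, 101.0])] panel [101. 314.] 74.39 centre ang -0.2749 0.179
top 11.6167 [ 0.4552 -0.081   0.1416] pads(ang,r,size) [(-0.555, 0.278, [52.0, 96.0]), (-0.004, 0.308, [39.0, 40.0])] panel [100. 307.] 74.15 centre ang -0.2783 0.182
```

Emit:
{"api": "carry_out", "payload": {
  "plan": [
    [[0.0005,0.0016,0,0,0,0,0],[0.0008,0.003,0,0,0,0,0],[0.001,0.0034,0,0,0,0,0],[0.001,0.0036,0,0,0,0,0],[0.0011,0.0038,0,0,0,0,0]]
  ]
}}

```text
time_s: 12.08
eef_pos: [0.4559, -0.0783, 0.1412]
eef_rot: [-0.0, 0.803, 0.597, -0.0]
wrist_force: [-0.2, 0.3, 0.1]
opening: -0.001
grasp_force: 0.0
```

Emit:
{"api": "carry_out", "payload": {
  "plan": [
    [[0.0001,0.0002,0,0,0,0,0],[0.0001,0.0005,0,0,0,0,0],[0.0002,0.0007,0,0,0,0,0],[0.0003,0.0009,0,0,0,0,0],[0.0003,0.0012,0,0,0,0,0]]
  ]
}}

```text
time_s: 12.5
eef_pos: [0.4563, -0.077, 0.1413]
eef_rot: [0.0, 0.802, 0.597, 0.0]
wrist_force: [0.1, -0.2, 0.4]
opening: 0.006
grasp_force: 0.0
```

Emit:
{"api": "carry_out", "payload": {
  "plan": [
    [[0.0001,0.0002,0,0,0,0,0],[0.0001,0.0005,0,0,0,0,0],[0.0002,0.0007,0,0,0,0,0],[0.0003,0.0009,0,0,0,0,0],[0.0003,0.0012,0,0,0,0,0]]
  ]
}}

```text
time_s: 12.92
eef_pos: [0.4566, -0.0758, 0.1413]
eef_rot: [-0.0, 0.802, 0.597, -0.0]
wrist_force: [-0.1, 0.4, 0.7]
opening: -0.001
grasp_force: 0.0
```

```bash
python3 -c "
from h import *
panel('l');panel('l',n='top')"
```

```text
scene 12.9167 [ 0.4566 -0.0758  0.1413] pads(ang,r,size) [(0.0217, 0.271, [53.0, 101.0]), (-0.5493, 0.273, [53.0, 100.0])] panel [102. 318.] 74.82 centre ang -0.2623 0.178
top 12.9667 [ 0.4566 -0.0758  0.1413] pads(ang,r,size) [(-0.5435, 0.279, [51.0, 96.0]), (-0.005, 0.307, [39.0, 48.0])] panel [101. 307.] 74.56 centre ang -0.2679 0.182
```

Emit:
{"api": "carry_out", "payload": {
  "plan": [
    [[0.0001,0.0004,0,0,0,0,0],[0.0002,0.0008,0,0,0,0,0],[0.0003,0.0012,0,0,0,0,0],[0.0004,0.0016,0,0,0,0,0],[0.0005,0.0019,0,0,0,0,0]]
  ]
}}

```text
time_s: 13.43
eef_pos: [0.457, -0.0739, 0.1413]
eef_rot: [-0.0, 0.802, 0.597, 0.0]
wrist_force: [0.0, -0.1, -0.2]
opening: 0.001
grasp_force: 0.0
```

Emit:
{"api": "carry_out", "payload": {
  "plan": [
    [[0.0001,0.0004,0,0,0,0,0],[0.0002,0.0008,0,0,0,0,0],[0.0003,0.0012,0,0,0,0,0],[0.0004,0.0016,0,0,0,0,0],[0.0005,0.0019,0,0,0,0,0]]
  ]
}}

```text
time_s: 13.85
eef_pos: [0.4576, -0.072, 0.1413]
eef_rot: [-0.0, 0.802, 0.597, -0.0]
wrist_force: [0.0, -1.5, 0.9]
opening: 0.001
grasp_force: 0.0
```

Emit:
{"api": "carry_out", "payload": {
  "plan": [
    [[0.0001,0.0004,0,0,0,0,0],[0.0002,0.0008,0,0,0,0,0],[0.0003,0.0012,0,0,0,0,0],[0.0004,0.0016,0,0,0,0,0],[0.0005,0.0019,0,0,0,0,0]]
  ]
}}

```text
time_s: 14.27
eef_pos: [0.4581, -0.07, 0.1413]
eef_rot: [-0.0, 0.802, 0.597, 0.0]
wrist_force: [-0.6, -0.3, -0.5]
opening: 0.003
grasp_force: 0.0
```

```bash
python3 -c "
from h import *
panel('m');panel('m',n='top')"
```

```text
scene 14.2667 [ 0.4581 -0.07    0.1413] pads(ang,r,size) [(0.003, 0.271, [55.0, 100.0]), (-0.5692, 0.271, [50.0, 100.0])] panel [102. 312.] 73.65 centre ang -0.2832 0.178
top 14.3167 [ 0.4581 -0.07    0.1413] pads(ang,r,size) [(-0.5642, 0.279, [51.0, 95.0]), (-0.027, 0.308, [40.0, 46.0])] panel [100. 307.] 73.29 centre ang -0.2932 0.182
```

Emit:
{"api": "carry_out", "payload": {
  "plan": [
    [[0.0001,0.0004,0,0,0,0,0],[0,0,0,0,0,0,0],[0,0,0,0,0,0,0],[0,0,0,0,0,0,0],[0,0,0,0,0,0,0]]
  ]
}}

```text
time_s: 14.78
eef_pos: [0.4581, -0.0701, 0.1413]
eef_rot: [0.0, 0.802, 0.597, -0.0]
wrist_force: [-0.0, 0.6, 0.6]
opening: -0.0
grasp_force: 0.0
```

Emit:
{"api": "carry_out", "payload": {
  "plan": [
    [[-0.002,-0.005,0,0,0,0,0],[-0.002,-0.005,0,0,0,0,0],[-0.002,-0.005,0,0,0,0,0],[-0.002,-0.005,0,0,0,0,0],[-0.002,-0.005,0,0,0,0,0]]
  ]
}}

```text
time_s: 15.2
eef_pos: [0.456, -0.0752, 0.1413]
eef_rot: [-0.0, 0.803, 0.597, 0.0]
wrist_force: [0.4, 0.3, 0.1]
opening: 0.002
grasp_force: 0.0
```

```bash
python3 -c "
from h import *
panel('n');panel('n',n='top')"
```

```text
scene 15.2 [ 0.456  -0.0752  0.1413] pads(ang,r,size) [(-0.0296, 0.271, [51.0, 99.0]), (-0.6019, 0.269, [53.0, 99.0])] panel [102. 318.] 72.4 centre ang -0.3138 0.18
top 15.25 [ 0.4561 -0.0751  0.1413] pads(ang,r,size) [(-0.5924, 0.279, [51.0, 94.0]), (-0.0311, 0.306, [32.0, 42.0])] panel [102. 309.] 71.17 centre ang -0.3217 0.182
```

Emit:
{"api": "carry_out", "payload": {
  "plan": [
    [[-0.006,-0.02,0,0,0,0,0],[-0.006,-0.02,0.036,0,0,0,0],[-0.006,-0.02,0.075,0,0,0,0],[0.006,0.016,0.075,0,0,0,0],[0.018,0.052,0.075,0,0,0,0]]
  ]
}}

```text
time_s: 15.72
eef_pos: [0.4762, -0.0245, 0.2195]
eef_rot: [0.003, 0.804, 0.595, 0.002]
wrist_force: [0.6, -0.7, -0.9]
opening: -0.001
grasp_force: 0.0
```

Emit:
{"api": "carry_out", "payload": {
  "plan": [
    [[0.012,0.0365,0,0,0,0,0],[0.024,0.073,0,0,0,0,0],[0.036,0.1095,0,0,0,0,0],[0.048,0.146,0,0,0,0,0],[0.06,0.1825,0,0,0,0,0]]
  ]
}}

```text
time_s: 16.13
eef_pos: [0.5343, 0.1615, 0.2163]
eef_rot: [0.0, 0.802, 0.597, 0.0]
wrist_force: [0.8, -0.0, -0.8]
opening: 0.004
grasp_force: 0.0
```

Emit:
{"api": "carry_out", "payload": {
  "plan": [
    [[0.009,0.03,0,0,0,-0.03,0],[0.009,0.03,0,0,0,-0.06,0],[0.009,0.03,-0.036,0,0,-0.08,0],[0.009,0.03,-0.075,0,0,-0.08,0],[0.009,0.03,-0.075,0,0,-0.08,0]]
  ]
}}

```text
time_s: 16.55
eef_pos: [0.5377, 0.189, 0.1337]
eef_rot: [-0.003, 0.825, 0.564, -0.006]
wrist_force: [-2.1, -0.4, -1.8]
opening: 0.0
grasp_force: 0.0
```

```bash
python3 -c "
from h import *
panel('o');panel('o',n='top')"
```

```text
scene 16.55 [0.5377 0.189  0.1337] pads(ang,r,size) [(-0.0598, 0.271, [52.0, 96.0]), (-0.6302, 0.271, [52.0, 98.0])] panel [102. 317.] 70.65 centre ang -0.3435 0.178
top 16.6 [0.5394 0.1891 0.1371] pads(ang,r,size) [(-0.6232, 0.279, [52.0, 94.0]), (-0.0672, 0.277, [53.0, 96.0])] panel [102. 307.] 70.11 centre ang -0.3447 0.182
```

Emit:
{"api": "carry_out", "payload": {
  "plan": [
    [[-0.0034,-0.0094,0,0,0,0,0],[-0.0058,-0.016,0,0,0,0,0],[-0.0068,-0.0188,0,0,0,0,0],[-0.0068,-0.0188,0,0,0,0,0],[-0.0068,-0.0188,0,0,0,0,0]]
  ]
}}

```text
time_s: 17.07
eef_pos: [0.5369, 0.1701, 0.1426]
eef_rot: [0.0, 0.826, 0.564, 0.001]
wrist_force: [0.2, -0.6, 0.3]
opening: 0.001
grasp_force: 0.0
```

```bash
python3 -c "
from h import *
panel('p');panel('p',n='top')"
```

```text
scene 17.0667 [0.5369 0.1701 0.1426] pads(ang,r,size) [(-0.0674, 0.27, [52.0, 103.0]), (-0.6386, 0.272, [54.0, 100.0])] panel [102. 320.] 70.05 centre ang -0.3535 0.179
top 17.1167 [0.5368 0.1703 0.1423] pads(ang,r,size) [(-0.5793, 0.271, [41.0, 100.0]), (-0.0744, 0.277, [53.0, 96.0])] panel [103. 308.] 70.27 centre ang -0.3592 0.182
```

View pics/p_scene.png

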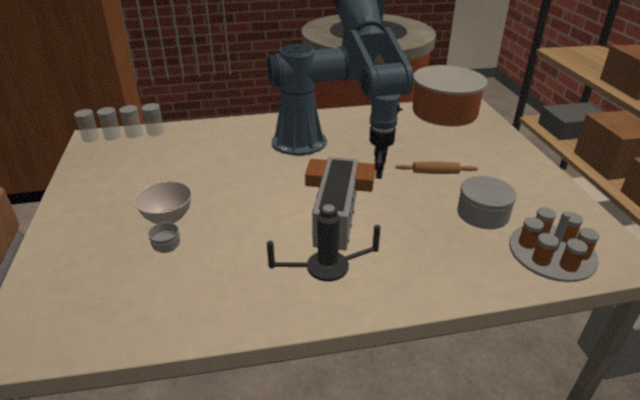

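The picture shows the fingertip at (380,173), right beside the left pad's end at (375,172). The gate is close to the strip line and creeping.

Emit:
{"api": "carry_out", "payload": {
  "plan": [
    [[0,0,0,0,0,0,0],[0,0,0,0,0,0,0],[0,0,0,0,0,0,0],[0,0,0,0,0,0,0],[0,0,0,0,0,0,0]]
  ]
}}

```text
time_s: 17.58
eef_pos: [0.5362, 0.1707, 0.1412]
eef_rot: [-0.0, 0.826, 0.564, -0.0]
wrist_force: [0.8, 0.8, -0.3]
opening: -0.002
grasp_force: 0.0
```

Emit:
{"api": "carry_out", "payload": {
  "plan": [
    [[0,0,0,0,0,0,0],[0,0,0,0,0,0,0],[0,0,0,0,0,0,0],[0,0,0,0,0,0,0],[0,0,0,0,0,0,0]]
  ]
}}

```text
time_s: 18.0
eef_pos: [0.5362, 0.1706, 0.1413]
eef_rot: [-0.0, 0.826, 0.564, -0.0]
wrist_force: [-0.2, -0.8, 0.2]
opening: -0.004
grasp_force: 0.0
```

```bash
python3 -c "
from h import *
panel('q');panel('q',n='top')"
```

```text
scene 18.0 [0.5362 0.1706 0.1413] pads(ang,r,size) [(-0.0795, 0.268, [52.0, 100.0]), (-0.6566, 0.271, [54.0, 98.0])] panel [102. 318.] 69.21 centre ang -0.3641 0.18
top 18.05 [0.5362 0.1706 0.1413] pads(ang,r,size) [(-0.6273, 0.277, [43.0, 92.0]), (-0.0864, 0.277, [52.0, 98.0])] panel [101. 308.] 69.45 centre ang -0.3689 0.182
```

Emit:
{"api": "carry_out", "payload": {
  "plan": [
    [[-5e-05,-0.00014,0,0,0,0,0],[-0.0001,-0.00028,0,0,0,0,0],[-0.00015,-0.00042,0,0,0,0,0],[-0.0002,-0.00056,0,0,0,0,0],[-0.00025,-0.0007,0,0,0,0,0]]
  ]
}}

```text
time_s: 18.52
eef_pos: [0.536, 0.1698, 0.1413]
eef_rot: [-0.0, 0.826, 0.564, -0.0]
wrist_force: [0.1, 0.1, -0.4]
opening: -0.001
grasp_force: 0.0
```

Emit:
{"api": "carry_out", "payload": {
  "plan": [
    [[-5e-05,-0.00014,0,0,0,0,0],[-0.0001,-0.00028,0,0,0,0,0],[-0.00015,-0.00042,0,0,0,0,0],[-0.0002,-0.00056,0,0,0,0,0],[-0.00025,-0.0007,0,0,0,0,0]]
  ]
}}

```text
time_s: 18.93
eef_pos: [0.5357, 0.1692, 0.1413]
eef_rot: [-0.0, 0.826, 0.564, 0.0]
wrist_force: [-0.5, 0.4, 0.4]
opening: 0.004
grasp_force: 0.0
```

```bash
python3 -c "
from h import *
panel('r');panel('r',n='top')"
```

```text
scene 18.9333 [0.5357 0.1692 0.1413] pads(ang,r,size) [(-0.0827, 0.27, [51.0, 98.0]), (-0.6548, 0.27, [54.0, 101.0])] panel [104. 315.] 69.68 centre ang -0.368 0.181
top 18.9833 [0.5357 0.1692 0.1413] pads(ang,r,size) [(-0.617, 0.276, [39.0, 93.0]), (-0.0861, 0.277, [53.0, 96.0])] panel [103. 308.] 69.8 centre ang -0.3708 0.182
```

Emit:
{"api": "carry_out", "payload": {
  "plan": [
    [[-5e-05,-0.00014,0,0,0,0,0],[-0.0001,-0.00028,0,0,0,0,0],[-0.00015,-0.00042,0,0,0,0,0],[-0.0002,-0.00056,0,0,0,0,0],[-0.00025,-0.0007,0,0,0,0,0]]
  ]
}}

```text
time_s: 19.45
eef_pos: [0.5355, 0.1685, 0.1413]
eef_rot: [-0.0, 0.826, 0.564, 0.0]
wrist_force: [-0.2, 0.5, 0.2]
opening: -0.002
grasp_force: 0.0
```

Emit:
{"api": "carry_out", "payload": {
  "plan": [
    [[-5e-05,-0.00014,0,0,0,0,0],[-0.0001,-0.00028,0,0,0,0,0],[-0.00015,-0.00042,0,0,0,0,0],[-0.0002,-0.00056,0,0,0,0,0],[-0.00025,-0.0007,0,0,0,0,0]]
  ]
}}

```text
time_s: 19.87
eef_pos: [0.5352, 0.1678, 0.1413]
eef_rot: [0.0, 0.826, 0.564, -0.0]
wrist_force: [-0.0, 0.1, -0.1]
opening: -0.001
grasp_force: 0.0
```

```bash
python3 -c "
from h import *
panel('s');panel('s',n='top')"
```

```text
scene 19.8667 [0.5352 0.1678 0.1413] pads(ang,r,size) [(-0.0724, 0.27, [52.0, 101.0]), (-0.6477, 0.27, [54.0, 96.0])] panel [102. 318.] 69.58 centre ang -0.3527 0.179
top 19.9167 [0.5352 0.1677 0.1413] pads(ang,r,size) [(-0.5712, 0.271, [37.0, 98.0]), (-0.0733, 0.277, [52.0, 96.0])] panel [102. 307.] 70.06 centre ang -0.3585 0.182
```

Emit:
{"api": "carry_out", "payload": {
  "plan": [
    [[0.006,0.016,0,0,0,0,0],[0.011,0.03,0,0,0,0,0],[0.011,0.03,0.035,0,0,0,0],[0.011,0.03,0.075,0,0,0,0],[0.011,0.03,0.075,0,0,0,0]]
  ]
}}

```text
time_s: 20.38
eef_pos: [0.5506, 0.1994, 0.2245]
eef_rot: [0.003, 0.825, 0.565, 0.006]
wrist_force: [1.5, 0.0, 1.4]
opening: -0.002
grasp_force: 0.0
```

```bash
python3 -c "
from h import *
panel('t');panel('t',n='top')"
```

```text
scene 20.3833 [0.5506 0.1994 0.2245] pads(ang,r,size) [(-0.0634, 0.269, [52.0, 97.0]), (-0.6329, 0.275, [53.0, 105.0])] panel [101. 312.] 70.08 centre ang -0.3479 0.179
top 20.4333 [0.5495 0.1991 0.2215] pads(ang,r,size) [(-0.6273, 0.279, [51.0, 95.0]), (-0.0696, 0.278, [52.0, 97.0])] panel [104. 307.] 70.55 centre ang -0.3568 0.182
```

Emit:
{"api": "carry_out", "payload": {
  "plan": [
    [[0,0.01,0,0,0,0,0],[0,0.02,0,0,0,0,0],[0,0.03,0,0,0,0,0],[0,0.03,0,0,0,0,0],[0,0.03,0,0,0,0,0]]
  ]
}}

```text
time_s: 20.9
eef_pos: [0.5456, 0.2287, 0.2153]
eef_rot: [-0.0, 0.825, 0.565, -0.001]
wrist_force: [-0.0, 0.2, -0.4]
opening: -0.002
grasp_force: 0.0
```

Emit:
{"api": "carry_out", "payload": {
  "plan": [
    [[0,0,0,0,0,0,0],[0,0,0,0,0,0,0],[0,0,0,0,0,0,0],[0,0,0,0,0,0,0],[0,0,0,0,0,0,0]]
  ]
}}

```text
time_s: 21.32
eef_pos: [0.5463, 0.2275, 0.2164]
eef_rot: [0.0, 0.826, 0.564, 0.0]
wrist_force: [-0.8, 0.0, 0.3]
opening: 0.004
grasp_force: 0.0
```

```bash
python3 -c "
from h import *
panel('u');panel('u',n='top')"
```

```text
scene 21.3167 [0.5463 0.2275 0.2164] pads(ang,r,size) [(-0.0594, 0.27, [52.0, 99.0]), (-0.63, 0.271, [52.0, 100.0])] panel [102. 310.] 70.71 centre ang -0.3454 0.178
top 21.3667 [0.5463 0.2275 0.2164] pads(ang,r,size) [(-0.6207, 0.279, [52.0, 95.0]), (-0.0627, 0.277, [52.0, 98.0])] panel [103. 307.] 70.25 centre ang -0.3418 0.182
```

Emit:
{"api": "carry_out", "payload": {
  "plan": [
    [[0,0,0,0,0,0,0],[0,0,0,0,0,0,0],[0,0,0,0,0,0,0],[0,0,0,0,0,0,0],[0,0,0,0,0,0,0]]
  ]
}}

```text
time_s: 21.83
eef_pos: [0.5462, 0.2278, 0.2163]
eef_rot: [-0.0, 0.826, 0.564, 0.0]
wrist_force: [0.7, -0.4, 1.1]
opening: 0.001
grasp_force: 0.0
```

Emit:
{"api": "carry_out", "payload": {
  "plan": [
    [[0,0,0,0,0,0,0],[0,0,0,0,0,0,0],[0,0,0,0,0,0,0],[0,0,0,0,0,0,0],[0,0,0,0,0,0,0]]
  ]
}}

```text
time_s: 22.25
eef_pos: [0.5463, 0.2278, 0.2163]
eef_rot: [-0.0, 0.826, 0.564, 0.0]
wrist_force: [0.2, 0.0, -0.3]
opening: 0.002
grasp_force: 0.0
```

Emit:
{"api": "carry_out", "payload": {
  "plan": [
    [[0,0,0,0,0,0,0],[0,0,0,0,0,0,0],[0,0,0,0,0,0,0],[0,0,0,0,0,0,0],[0,0,0,0,0,0,0]]
  ]
}}

```text
time_s: 22.67
eef_pos: [0.5463, 0.2278, 0.2163]
eef_rot: [-0.0, 0.826, 0.564, 0.0]
wrist_force: [-0.6, -0.3, -0.3]
opening: -0.003
grasp_force: 0.0
```

Emit:
{"api": "carry_out", "payload": {
  "plan": [
    [[0,0,0,0,0,0,0],[0,0,0,0,0,0,0],[0,0,0,0,0,0,0],[0,0,0,0,0,0,0],[0,0,0,0,0,0,0]]
  ]
}}

```text
time_s: 23.08
eef_pos: [0.5462, 0.2278, 0.2163]
eef_rot: [-0.0, 0.826, 0.564, 0.0]
wrist_force: [1.0, -0.5, -0.4]
opening: -0.0
grasp_force: 0.0
```

```bash
python3 -c "
from h import *
panel('v');panel('v',n='top')"
```

```text
scene 23.0833 [0.5462 0.2278 0.2163] pads(ang,r,size) [(-0.0567, 0.27, [51.0, 97.0]), (-0.6303, 0.271, [53.0, 96.0])] panel [102. 313.] 70.95 centre ang -0.3441 0.179
top 23.1333 [0.5463 0.2278 0.2163] pads(ang,r,size) [(-0.6182, 0.279, [52.0, 95.0]), (-0.0625, 0.278, [52.0, 97.0])] panel [103. 308.] 69.94 centre ang -0.3403 0.182
```

View pics/v_top.png

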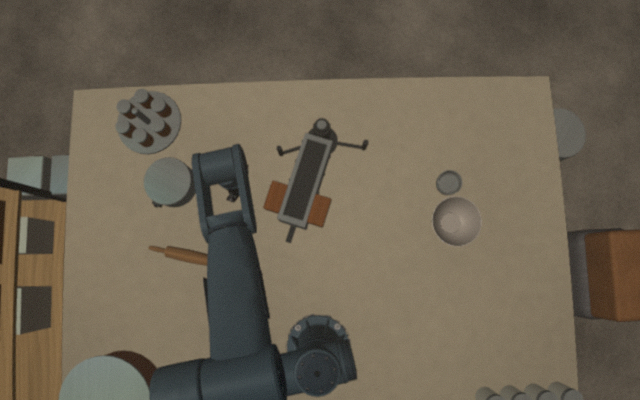

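The gate, let go, lies over the strip. The strip's end shows at (291,236), in line with the middle of the panel's free end at about (299,224), and the measured angle is within about 0.006 rad of the strip. I'll wait out the rest time with the arm well clear.

Emit:
{"api": "carry_out", "payload": {
  "plan": [
    [[0,0,0,0,0,0,0],[0,0,0,0,0,0,0],[0,0,0,0,0,0,0],[0,0,0,0,0,0,0],[0,0,0,0,0,0,0]]
  ]
}}

```text
time_s: 23.6
eef_pos: [0.5462, 0.2278, 0.2163]
eef_rot: [-0.0, 0.826, 0.564, -0.0]
wrist_force: [0.3, -0.5, -0.3]
opening: 0.002
grasp_force: 0.0
```

Emit:
{"api": "carry_out", "payload": {
  "plan": [
    [[0,0,0,0,0,0,0],[0,0,0,0,0,0,0],[0,0,0,0,0,0,0],[0,0,0,0,0,0,0],[0,0,0,0,0,0,0]]
  ]
}}

```text
time_s: 24.02
eef_pos: [0.5463, 0.2278, 0.2163]
eef_rot: [0.0, 0.826, 0.564, 0.0]
wrist_force: [-0.5, 0.4, 0.0]
opening: -0.004
grasp_force: 0.0
```

Emit:
{"api": "carry_out", "payload": {
  "plan": [
    [[0,0,0,0,0,0,0],[0,0,0,0,0,0,0],[0,0,0,0,0,0,0],[0,0,0,0,0,0,0],[0,0,0,0,0,0,0]]
  ]
}}

```text
time_s: 24.43
eef_pos: [0.5462, 0.2278, 0.2163]
eef_rot: [-0.0, 0.826, 0.564, -0.0]
wrist_force: [-0.4, 1.0, -0.3]
opening: 0.001
grasp_force: 0.0
```

Emit:
{"api": "carry_out", "payload": {
  "plan": [
    [[0,0,0,0,0,0,0],[0,0,0,0,0,0,0],[0,0,0,0,0,0,0],[0,0,0,0,0,0,0],[0,0,0,0,0,0,0]]
  ]
}}

```text
time_s: 24.85
eef_pos: [0.5462, 0.2278, 0.2163]
eef_rot: [-0.0, 0.826, 0.564, -0.0]
wrist_force: [-0.4, 0.4, -0.2]
opening: -0.005
grasp_force: 0.0
```

Emit:
{"api": "carry_out", "payload": {
  "plan": [
    [[0,0,0,0,0,0,0],[0,0,0,0,0,0,0],[0,0,0,0,0,0,0],[0,0,0,0,0,0,0],[0,0,0,0,0,0,0]]
  ]
}}

```text
time_s: 25.27
eef_pos: [0.5462, 0.2278, 0.2163]
eef_rot: [-0.0, 0.826, 0.564, -0.0]
wrist_force: [-1.0, 0.2, -0.2]
opening: -0.003
grasp_force: 0.0
```

Emit:
{"api": "carry_out", "payload": {
  "plan": [
    [[0,0,0,0,0,0,0],[0,0,0,0,0,0,0],[0,0,0,0,0,0,0],[0,0,0,0,0,0,0],[0,0,0,0,0,0,0]]
  ]
}}

```text
time_s: 25.68
eef_pos: [0.5462, 0.2278, 0.2163]
eef_rot: [-0.0, 0.826, 0.564, -0.0]
wrist_force: [0.3, -0.4, -0.2]
opening: -0.003
grasp_force: 0.0
```

Emit:
{"api": "carry_out", "payload": {
  "plan": [
    [[0,0,0,0,0,0,0],[0,0,0,0,0,0,0],[0,0,0,0,0,0,0],[0,0,0,0,0,0,0],[0,0,0,0,0,0,0]]
  ]
}}

```text
time_s: 26.1
eef_pos: [0.5463, 0.2278, 0.2163]
eef_rot: [-0.0, 0.826, 0.564, 0.0]
wrist_force: [-0.4, 0.8, 0.4]
opening: 0.0
grasp_force: 0.0
```

Emit:
{"api": "carry_out", "payload": {
  "plan": [
    [[0,0,0,0,0,0,0],[0,0,0,0,0,0,0],[0,0,0,0,0,0,0],[0,0,0,0,0,0,0],[0,0,0,0,0,0,0]]
  ]
}}

```text
time_s: 26.52
eef_pos: [0.5462, 0.2278, 0.2163]
eef_rot: [-0.0, 0.826, 0.564, -0.0]
wrist_force: [0.4, 0.5, 0.3]
opening: -0.002
grasp_force: 0.0
```

Emit:
{"api": "carry_out", "payload": {
  "plan": [
    [[0,0,0,0,0,0,0],[0,0,0,0,0,0,0],[0,0,0,0,0,0,0],[0,0,0,0,0,0,0],[0,0,0,0,0,0,0]]
  ]
}}

```text
time_s: 26.93
eef_pos: [0.5463, 0.2278, 0.2163]
eef_rot: [0.0, 0.826, 0.564, 0.0]
wrist_force: [-0.4, -1.4, -0.2]
opening: 0.003
grasp_force: 0.0
```

Emit:
{"api": "carry_out", "payload": {
  "plan": [
    [[0,0,0,0,0,0,0],[0,0,0,0,0,0,0],[0,0,0,0,0,0,0],[0,0,0,0,0,0,0],[0,0,0,0,0,0,0]]
  ]
}}

```text
time_s: 27.35
eef_pos: [0.5462, 0.2278, 0.2163]
eef_rot: [-0.0, 0.826, 0.564, -0.0]
wrist_force: [0.2, -0.0, -0.6]
opening: -0.002
grasp_force: 0.0
```

Emit:
{"api": "carry_out", "payload": {
  "plan": [
    [[0,0,0,0,0,0,0],[0,0,0,0,0,0,0],[0,0,0,0,0,0,0],[0,0,0,0,0,0,0],[0,0,0,0,0,0,0]]
  ]
}}

```text
time_s: 27.77
eef_pos: [0.5463, 0.2278, 0.2163]
eef_rot: [-0.0, 0.826, 0.564, 0.0]
wrist_force: [-0.2, 0.0, -0.2]
opening: -0.002
grasp_force: 0.0
```

```bash
python3 -c "
from h import *
panel('w');panel('w',n='top')"
```

```text
scene 27.7667 [0.5463 0.2278 0.2163] pads(ang,r,size) [(-0.0578, 0.27, [51.0, 100.0]), (-0.6266, 0.273, [52.0, 100.0])] panel [102. 316.] 70.79 centre ang -0.3438 0.178
top 27.8167 [0.5463 0.2278 0.2163] pads(ang,r,size) [(-0.6178, 0.279, [53.0, 95.0]), (-0.0627, 0.277, [52.0, 97.0])] panel [102. 308.] 70.47 centre ang -0.344 0.182
```

At rest since 23 s: both cameras still read about -0.341 rad, unchanged over the last 4.7 s.

```bash
python3 -c "
from h import *
print(hand_in())"
```

```text
the job is handed in; nothing more can be done
None
```

The gate is parked over the strip, within about 0.006 rad by camera, and had been at rest and let go for over 4.5 s when I handed the job in at about 28 s.

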